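# Lock a jar into the sliding jar holder

## Task

Stand the cork-stoppered jar upright in the cork-floored bay of the wooden jar holder and let go of it. Then take the blue knob, slide the sprung leg towards the jar until its yellow pointers are on the red length mark, and, holding it there, slide the cam lever fully across to closed, its pin home in the notch. Finish still gripping the knob with the leg on its mark; leave the timer and the garlic bulb in the jar's row where they are.

Things in the scene. Friction and masses are not known exactly. Their poses are not given: they have to be found in the camera images.
- jar: Cream-coloured jar with a cork stopper, round, 43 mm in diameter and 75 mm tall (its body narrows at the shoulder, about 45 mm up; cork 29 mm across from 60 mm up). Origin at the centre of its underside, z up. 0.13 to 0.27 kg. Starts on the table beyond the holder, in one row with the timer and the garlic, in any order.
- holder: Jar holder fixed to the table: wooden board 124 (x) by 320 (y) by 14 mm thick. Origin under the board's centre, at table height; y runs along the rail from the leg's end to the jar bay, z up; yaw up to 0.25 rad either way. Along x = 0 lies an aluminium rail (34 mm wide, top at z 24 mm, y from -138 to +34 mm).
- bay (a point): Centre of the bay's floor (holder frame x 0, y +111.5 mm, z 14 mm, the top of the board), where the jar's underside centre belongs. The bay has a cork-coloured floor, side curbs 58 mm apart and a back stop whose inner face is 26.5 mm beyond this point; the curbs rise 10 mm and the stop 20 mm above the floor. Axes as the holder's.
- length_mark (a point): The red line, 8 mm wide, across the board on both sides of the rail at holder y = -15 mm. Point on the rail's axis at board height; axes as the holder's.
- notch (a point): Centre of the notch at the length mark, 50 mm to -x of the rail's axis, at the pin's height (z 51 mm): a 13 mm wide gap (along y) between two grey, red-topped cheeks, each 15 (x) by 11 (y) mm, tops at z 60 mm. Axes as the holder's.
- leg_pointer (a point): Point of the sliding leg midway between its two yellow pointers, on the rail's axis at board height, at the same holder y as the blue knob's centre. It must come to length_mark. The leg's rubber-faced jaw, which shuts the bay, is 100 mm ahead (+y), 56 mm wide, top at z 58 mm; on the mark it leaves 53 mm to the back stop.
- leg (a joint): Position of the sliding leg along holder +y, m: 0 fully back, 0.070 with the pointers on the length mark, stop at 0.078. A return spring (60 N/m, about 4 N at the mark) and 1.2 N of friction resist; let go unlocked, it slides back. Starts at 0 to 0.016.
- cam_lever (a joint): Cam lever, which slides across the leg along holder -x, m: 0 open, 0.030 fully closed (stop). Friction 2.5 N, no spring; it stays where it is left. Its 6 mm pin enters the notch from about 0.018 on, and only if the leg is within about 3 mm of its mark; otherwise it strikes a cheek. Starts at 0 to 0.004.
- cam_knob: Blue upright knob on the cam lever: 22 (x) by 24 (y) by 34 mm tall, from z 54.5 to 88.5 mm above the table. Origin at the centre of its underside, axes as the holder's; 15 mm to +x of the rail's axis when the lever is open, 15 mm to -x when closed. Moving it along y moves the leg, along x the lever. Below it lies the lever's plate (42 by 22 mm, top at z 55 mm).
- timer: White kitchen dial timer, about 67 mm across, 61 mm tall; stands loose in the jar's row; to be left alone. Origin at the centre of its underside.
- garlic: Garlic bulb, about 53 mm, standing loose in the jar's row (another bulb lies further back); to be left alone. Origin at the centre of its underside.
Not all that is in view belongs to the job. Leave any green or purple look-alike of the jar alone.

How it is judged:
By the outcome, as a careful person would: the job done as asked, in the order asked, and still so for the second after the job is handed in, while the arm keeps its last pose, push and grip.
It also fails if it takes over 58 s, if anything falls off the work surface, if the arm or the gripper's body presses on something with over 40 N, if the wrist force passes 120 N, or if a joint passes its speed limit or range.

## Robot

A 6-joint arm with a two-finger parallel gripper is mounted at the origin on a cart in front of the work surface, level with it; the furniture and walls round the work are solid. World frame = base frame: x ahead of the robot, y to its left, z up, the work surface at z = 0. Lengths are in m, angles in rad, forces in N, time in s.
With the tool pointing down it reaches from about 0.4 to 0.825 m from the base axis. Payload 7 kg.
Tool frame: the origin (TCP) lies between the finger pads; the fingertips stand 22 mm ahead of it and the grasp point (between the pads) lies 3 mm ahead of it (arm.tip_reach is the distance from the TCP to the fingertips, in m); z points along the fingers, y is the line along which they close (so a half turn about z gives the same grasp; the last joint's range is limited). The gripper opens to 88 mm and grips with 3 to 60 N. Pads are 19 mm wide; open, the fingers measure 130 mm over their backs; the gripper's body (78 mm by 193 mm) begins 47 mm behind the grasp point.
Start: joints at [-0.841, 0.359, 0.012, 0, -1.224, -0.288], TCP at [0.289, -0.61, 0.21] pointing down, gripper open.
Joint ranges: [-3.07, 3.07], [-1.43, 2.12], [-1.02, 1.25], [-3.03, 1.67], [-3.05, -0], [-3.03, 3.03]. Speed limits (rad/s): [2.39, 2.39, 3.01, 3.14, 3.14, 3.14].

## Interface

Orientations are given as [roll, pitch, yaw] about the fixed x, y, z axes, in that order (R = Rz(yaw) Ry(pitch) Rx(roll)).
In Python, from station import arm, viewer gives the robot as it stands. The module is installed in compiled form; this text tells all that it offers.
- The arm moves only by the tool apply_moves, never from a script. Its argument "commands" is a list that holds one entry, the list of rows, each a list of 5 numbers: the closure, from -1 (fully open) to 1 (shut), then the shift along the world's x, y, z as a fraction of full scale, then the turn about the world's z as a fraction of full scale. In form: [[[fingers, tx, ty, tz, yaw], ...]]. A call has 1 to 12 rows; each row shifts and turns the commanded pose from where the row before left it; what a row does not reach is not made up. Full scale, the value 1, is 20 cm for a shift and pi rad for a turn. A row lasts 1/10 s, in which the tool goes at most 50 mm and 8.59 degrees, less where a joint would pass 70% of its speed; a pose out of reach is approached as far as the arm can. A call with a number of a shift or a turn outside -1 to 1 is refused whole. A call with a gripper value outside its range is refused whole. The fingers move at their own pace and stop on an object; "force" is the grip in N (left out, the last holds). Time passes only in rows, so rows that do not move let the fingers close. It gives the time, the measured TCP pose, the force, the opening and the grip force at its end, in the units of the state.
- arm.get_state(): the state, without advancing time (a new reading comes with each control period).
- viewer.grab_frame(name): name is "side" or "top"; returns a dict with "image" (384x512x3 uint8, blue, green, red), "mtx" (3x3 intrinsics, pixels), "rvec" (rotation vector, rad) and "tvec" (3), from world to camera coordinates, as OpenCV has them. Camera axes: x right, y down, z forward; pixel columns grow to the right and rows downward; lengths in m; the calibration is good to about 2 mm. A picture is of the moment at which its call begins. There is no depth.
- arm.job_done(): hands the job in; it is judged then, once.
The state is a dict: "t": time; "q": joint angles; "qd": joint speeds; "joint_efforts": joint torques, N m; "eef_pos": TCP position; "ee_rot": TCP orientation; "force": force on the tool from outside, world axes, zero at the start; "moment": the same for the moment, N m; "width": finger opening in m; "gripper_force": force on a finger pad.
Only numpy, scipy, OpenCV 4.12 (cv2) and the standard library are available. Lean on these libraries where they do the work, as an engineer would, in place of code of your own. Each camera call takes 0.05 s, during which the arm holds its last target. There are 200 camera calls.

## Working session

There is one attempt and no reset: what is moved stays moved. The work goes in short steps, Python scripts to look and compute and a tool call to move; the robot and the scene stay as the last step left them, time stands still between calls to the robot, and variables do not carry over. Pictures are saved under pics/ and viewed, at most 10 in all, crops included, and the job is handed in when it is done.

Besides the shell and the picture viewer there is one more tool, called by a JSON object that holds its "fn" and its "kwargs". apply_moves: Moves the arm, as the interface text tells. Shift numbers are shares of 20 cm and turn numbers shares of pi rad, none past 1 either way. Its arguments: {"type":"object","properties":{"commands":{"type":"array","items":{"type":"array","items":{"type":"array","items":{"type":"number"}}}},"force":{"type":"number"}},"required":["commands"]}

```bash
mkdir -p pics; cat > h.py <<'E'
import numpy as np, cv2
from station import arm, viewer
def grab(n,save=None):
    f=viewer.grab_frame(n)
    if save: cv2.imwrite('pics/'+save,f['image'])
    return f
def ray(f,uv):
    R=cv2.Rodrigues(np.array(f['rvec'],float))[0];t=np.array(f['tvec'],float).ravel()
    p=np.linalg.inv(np.array(f['mtx']))@np.array([uv[0],uv[1],1.0])
    return -R.T@t, R.T@p
def onz(f,uv,z):
    o,d=ray(f,uv); return o+d*(z-o[2])/d[2]
def proj(f,P):
    return cv2.projectPoints(np.array(P,float).reshape(-1,3),np.array(f['rvec'],float),np.array(f['tvec'],float),np.array(f['mtx'],float),None)[0].reshape(-1,2)
E
python3 - <<'E'
from h import *
a=grab('top');b=grab('side')
import pickle;pickle.dump((a,b),open('f0.pkl','wb'))
cv2.imwrite('pics/top0.png',cv2.resize(a['image'],(800,600)));cv2.imwrite('pics/side0.png',cv2.resize(b['image'],(800,600)))
for f in(a,b): print(ray(f,(256,192)))
print(arm.get_state())
E
```

```text
(array([0.3595835 , 0.17987996, 1.17604961]), array([ 0.19618918, -0.01123786, -0.98064321]))
(array([0.17475524, 0.83428751, 0.41561194]), array([ 0.47742198, -0.77132362, -0.42123823]))
{'t': 0.1, 'q': array([-8.40921859e-01,  3.59277105e-01,  1.12162534e-02, -2.71337488e-04,
       -1.22410208e+00, -2.88071889e-01]), 'qd': array([-0.00013844, -0.00238122,  0.00188812,  0.00017711,  0.00058135,
       -0.00053634]), 'joint_efforts': array([-1.21684901e-03, -5.84163415e+01,  2.93753475e+01,  7.01552600e+00,
        1.01990064e-02, -6.95363315e-05]), 'eef_pos': array([ 0.2883817, -0.609827 ,  0.2090764]), 'ee_rot': array([ 3.14020988e+00, -1.43704771e-04, -2.69988235e+00]), 'force': array([ 0.29230141, -0.60905145,  0.27090148]), 'moment': array([-0.00797159, -0.05648072, -0.00096053]), 'gripper_force': 0.0, 'width': 0.08794655163646928}
```

View pics/top0.png

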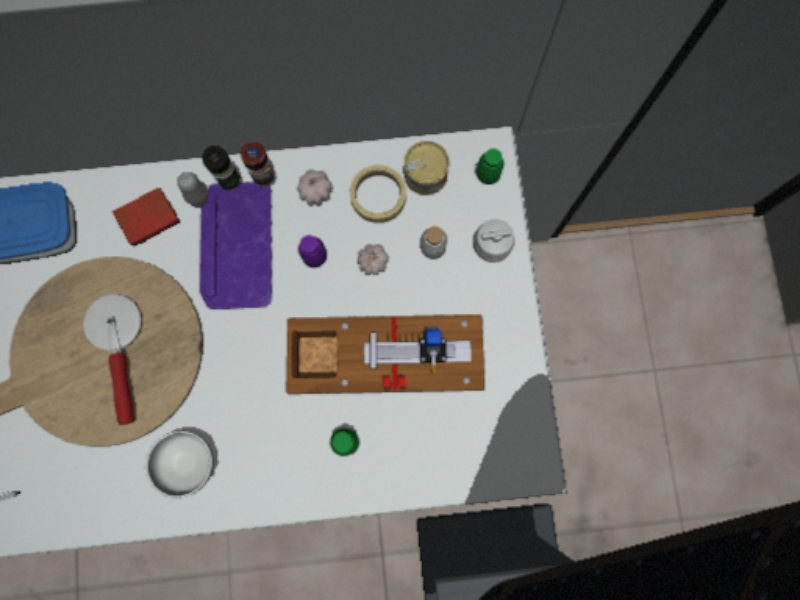

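View pics/side0.png

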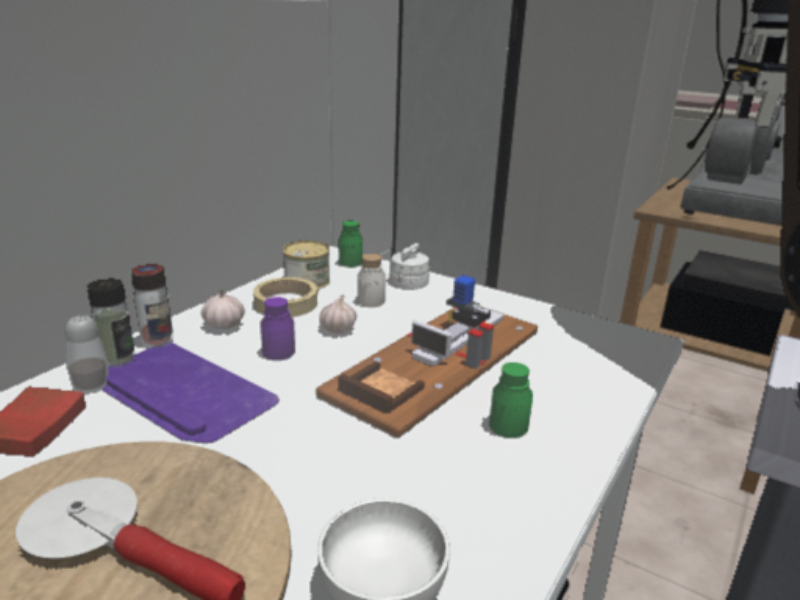

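The top view shows the row: garlic bulb (373,258), a cream jar with a cork (433,240) and the timer (494,240). The holder is at (385,353), with the blue knob at (433,337). Jar candidates in the top view are the cream one (433,240), purple (312,250) and green (490,165) and (344,441). Only the cream one has a cork stopper and stands in the row, so I'll measure it and confirm with a crop.

```bash
cat > m.py <<'E'
from h import *
import pickle
a,b=pickle.load(open('f0.pkl','rb'))
k=512/800
img=a['image'];hsv=cv2.cvtColor(img,cv2.COLOR_BGR2HSV)
def big(m,box):
    z=np.zeros_like(m);x0,y0,x1,y1=box;z[y0:y1,x0:x1]=m[y0:y1,x0:x1]
    c=cv2.findContours(z,cv2.RETR_EXTERNAL,cv2.CHAIN_APPROX_NONE)[0];return max(c,key=cv2.contourArea)
# board
m=cv2.inRange(hsv,(0,80,30),(22,255,220)); m=cv2.morphologyEx(m,cv2.MORPH_CLOSE,np.ones((9,9)))
c=big(m,(175,195,320,260)); pts=np.array([onz(a,p[0],.014)[:2] for p in c],np.float32)
r=cv2.minAreaRect(pts);print('board',r)
# red marks
m=cv2.inRange(hsv,(0,170,90),(6,255,255))|cv2.inRange(hsv,(174,170,90),(180,255,255))
z=np.zeros_like(m);z[195:260,230:280]=m[195:260,230:280]
n,l,s,ce=cv2.connectedComponentsWithStats(z)
for i in range(1,n):
    if s[i,4]>5: print('red',ce[i],s[i,4],onz(a,ce[i],.014)[:2],'z60',onz(a,ce[i],.06)[:2])
m=cv2.inRange(hsv,(105,120,60),(130,255,255));c=big(m,(255,200,300,240));M=cv2.minAreaRect(c);print('knob px',M,'at z.0885',onz(a,M[0],.0885)[:2])
m=cv2.inRange(hsv,(20,120,120),(35,255,255));z=m*0;z[195:260,260:300]=m[195:260,260:300];ys,xs=np.nonzero(z);print('yellow',len(xs),xs.mean() if len(xs) else 0,ys.mean() if len(xs) else 0)
# cork
m=cv2.inRange(hsv,(5,70,60),(25,255,255));c=big(m,(262,135,295,170));(u,v),rr=cv2.minEnclosingCircle(c);print('cork',u,v,rr,cv2.boundingRect(c),onz(a,(u,v),.070))
h2=cv2.cvtColor(b['image'],cv2.COLOR_BGR2HSV)
m=cv2.inRange(h2,(3,70,50),(25,255,255));c=big(m,(222,150,252,185));x,y,w,h=cv2.boundingRect(c);print('side cork',x,y,w,h)
# triangulate cork centre
o1,d1=ray(a,(u,v));o2,d2=ray(b,(x+w/2,y+h/2))
s_=np.linalg.lstsq(np.c_[d1,-d2],o2-o1,rcond=None)[0];print('tri',o1+d1*s_[0],o2+d2*s_[1])
for nm,uv in(('garlic',(373*k,258*k)),('timer',(494*k,240*k))):print(nm,onz(a,uv,.04))
c1=cv2.resize(a['image'][130:260,170:340],None,fx=4,fy=4,interpolation=cv2.INTER_CUBIC);cv2.imwrite('pics/crop1.png',c1)
E
python3 m.py
```

```text
board ((0.5070521831512451, 0.2007240653038025), (0.316613107919693, 0.12139596045017242), 84.90354919433594)
red [252.  210.5] 48 [0.54545194 0.18171337] z60 [0.53809429 0.18164079]
red [252.1031746  242.97619048] 126 [0.46353907 0.1899613 ] z60 [0.45942396 0.18956223]
knob px ((277.0, 216.0), (10.0, 10.0), 90.0) at z.0885 [0.51403027 0.12395082]
yellow 7 276.7142857142857 235.57142857142858
cork 277.75 150.5 5.551001071929932 (273, 145, 11, 12) [0.67974227 0.10236955 0.07      ]
side cork 232 163 12 4
tri [0.6795689  0.10241152 0.07059892] [0.67945062 0.10234387 0.07056942]
garlic [0.6606996  0.20313033 0.04      ]
timer [0.66980917 0.00372766 0.04      ]
```

View pics/crop1.png

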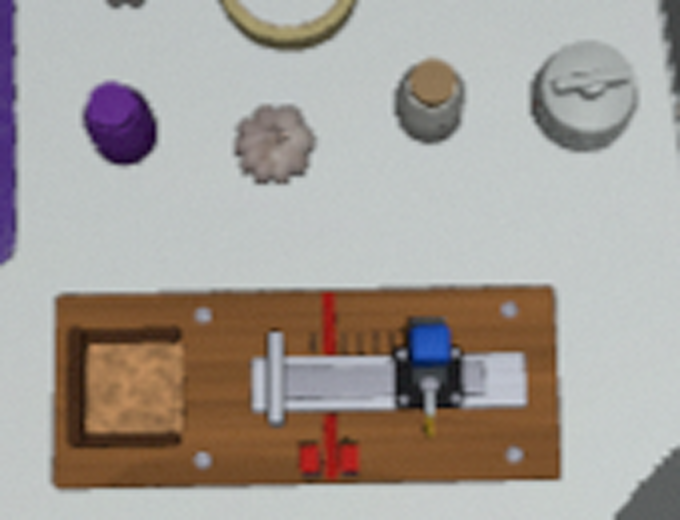

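The crop confirms the cork-stoppered cream jar at crop (433,80), between the garlic (275,143) and the timer (585,95). Before moving I'll check the furniture line at the back and work out the leg offsets.

```bash
python3 - <<'E'
from h import *
import pickle
a,b=pickle.load(open('f0.pkl','rb'));k=.64
for uv in((515,128),(20,178),(550,240),(565,490)):print('table',uv,onz(a,np.array(uv)*k,0))
for z in(-.7,-.9):print('cab base',z,onz(a,np.array((650,222))*k,z))
yaw=np.deg2rad(84.9036-90);C=np.array([.50705,.20072]);R=np.array([[np.cos(yaw),-np.sin(yaw)],[np.sin(yaw),np.cos(yaw)]])
print(yaw)
for n,p in dict(bay=(0,.1115),mark=(0,-.015),knobclosed=(-.015,-.015),knobopen=(.015,-.015)).items():print(n,C+R@p)
print('knob in holder',R.T@(np.array([.51403,.12395])-C))
h=np.array([[x,y,.014] for x in(-.062,.062) for y in(-.16,.16)]);h[:,:2]=h[:,:2]@R.T+C;print(proj(a,h)/k,proj(b,h)/k)
E
```

```text
table (515, 128) [ 0.87829378 -0.06569011  0.        ]
table (20, 178) [0.87696899 0.79218548 0.        ]
table (550, 240) [ 6.70625703e-01 -9.67170060e-02 -2.22044605e-16]
table (565, 490) [ 0.26323382 -0.06011714  0.        ]
cab base -0.7 [ 0.87698065 -0.53899875 -0.7       ]
cab base -0.9 [ 0.9321388  -0.61563624 -0.9       ]
-0.08894895999863905
bay [0.51695474 0.3117792 ]
mark [0.50571752 0.1857793 ]
knobclosed [0.49077682 0.18711178]
knobopen [0.52065822 0.18444682]
knob in holder [ 0.01377202 -0.07584646]
[[484.95861665 390.21864985]
 [284.72648377 394.04803066]
 [481.91155664 313.94878161]
 [285.95009453 317.50991818]] [[540.06431122 323.24037208]
 [399.80453636 428.40562456]
 [464.78939273 298.39815334]
 [314.29842859 385.92824821]]
```

{"fn": "apply_moves", "kwargs": {"commands": [[[-1, 0.1, 0.18, 0, 0.017], [-1, 0.1, 0.18, 0, 0.017], [-1, 0.1, 0.18, 0, 0.017], [-1, 0.1, 0.18, 0, 0.017], [-1, 0.1, 0.18, 0, 0.017], [-1, 0.1, 0.18, 0, 0.017], [-1, 0.1, 0.18, 0, 0.017], [-1, 0.1, 0.18, 0, 0.017], [-1, 0.1, 0.18, 0, 0.017], [-1, 0.1, 0.18, 0, 0.017], [-1, 0.1, 0.18, 0, 0.017], [-1, 0.1, 0.18, 0, 0.017]]], "force": 25}}

```text
t: 1.3
eef_pos: [0.5289, -0.1765, 0.2097]
ee_rot: [3.141, -0.0, -2.057]
force: [-0.4, -0.7, 0.9]
width: 0.0876
gripper_force: 0.0
```

{"fn": "apply_moves", "kwargs": {"commands": [[[-1, 0.094, 0.174, 0, 0.0158], [-1, 0.094, 0.174, 0, 0.0158], [-1, 0.094, 0.174, 0, 0.0158], [-1, 0.094, 0.174, 0, 0.0158], [-1, 0.094, 0.174, 0, 0.0158], [-1, 0.094, 0.174, 0, 0.0158], [-1, 0.094, 0.174, 0, 0.0158], [-1, 0.094, 0.174, 0, 0.0158], [-1, 0, 0, -0.2, 0], [-1, 0, 0, -0.1, 0], [-1, 0, 0, 0, 0]]]}}

```text
t: 2.4
eef_pos: [0.6765, 0.1001, 0.1454]
ee_rot: [3.135, -0.003, -1.662]
force: [0.1, -1.0, 0.1]
width: 0.0877
gripper_force: 0.0
```

```bash
python3 - <<'E'
from h import *
b=grab('side');cv2.imwrite('pics/s1.png',cv2.resize(b['image'][60:260,120:387],(800,600),interpolation=cv2.INTER_CUBIC))
s=arm.get_state();print(s['eef_pos'],s['ee_rot'],s['q'])
E
```

```text
[0.67798202 0.09990419 0.14812073] [ 3.13819863e+00 -1.93879895e-03 -1.66164573e+00] [ 4.29963198e-01  4.17710431e-01 -4.22898114e-02 -7.88643229e-06
 -1.11470483e+00 -5.20812406e-01]
```

View pics/s1.png

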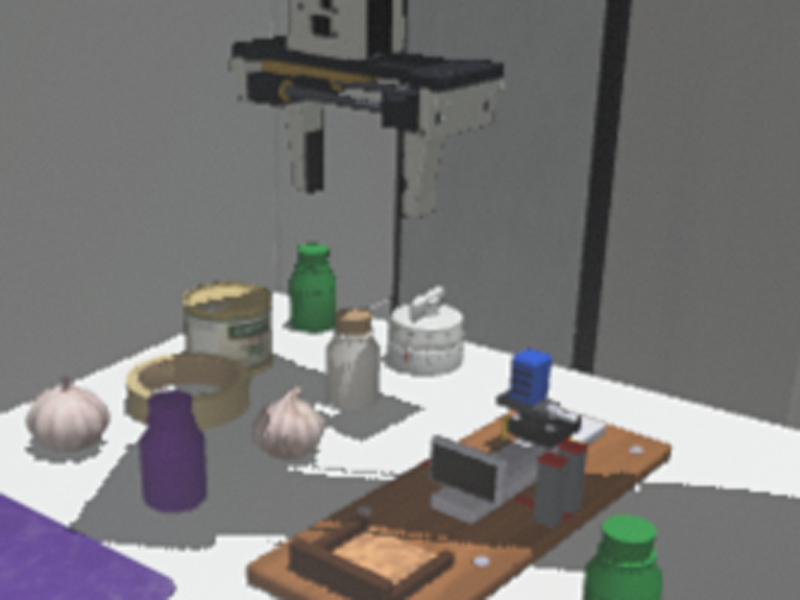

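The crop shows the open gripper centred above the jar (355,360), with its fingers straddling along world x, clear of the garlic (288,425) and the timer (425,335). I'll descend and grip.

{"fn": "apply_moves", "kwargs": {"commands": [[[-1, 0.007, 0.012, -0.12, 0], [-1, 0, 0, -0.12, 0], [-1, 0, 0, -0.12, 0], [-1, 0, 0, -0.12, 0], [-1, 0, 0, -0.06, 0], [-1, 0, 0, 0, 0], [0.5, 0, 0, 0, 0], [0.5, 0, 0, 0, 0], [0.5, 0, 0, 0, 0], [0.5, 0, 0, 0, 0], [0.5, 0, 0, 0, 0]]], "force": 25}}

```text
t: 3.55
eef_pos: [0.6806, 0.1027, 0.0424]
ee_rot: [-3.141, 0.0, -1.662]
force: [-0.0, -0.3, 0.2]
width: 0.0535
gripper_force: 0.0
```

{"fn": "apply_moves", "kwargs": {"commands": [[[1, 0, 0, 0, 0], [1, 0, 0, 0, 0], [1, 0, 0, 0, 0], [1, 0, 0, 0, 0], [1, 0, 0, 0, 0]]], "force": 25}}

```text
t: 4.05
eef_pos: [0.6804, 0.1026, 0.0418]
ee_rot: [3.142, -0.0, -1.662]
force: [0.0, 0.2, 0.1]
width: 0.0292
gripper_force: 23.4
```

The opening of 29 mm doesn't match the 43 mm body, so I'll look before lifting.

```bash
python3 - <<'E'
from h import *
b=grab('side');a=grab('top')
c=np.hstack([cv2.resize(b['image'][100:230,180:310],(400,400),interpolation=cv2.INTER_CUBIC),cv2.resize(a['image'][100:200,220:320],(400,400),interpolation=cv2.INTER_CUBIC)])
cv2.imwrite('pics/s2.png',c);s=arm.get_state();print(s['eef_pos'],s['width'],s['gripper_force'])
E
```

```text
[0.68036804 0.1026507  0.04176892] 0.02932933971389368 23.377779020229355
```

View pics/s2.png

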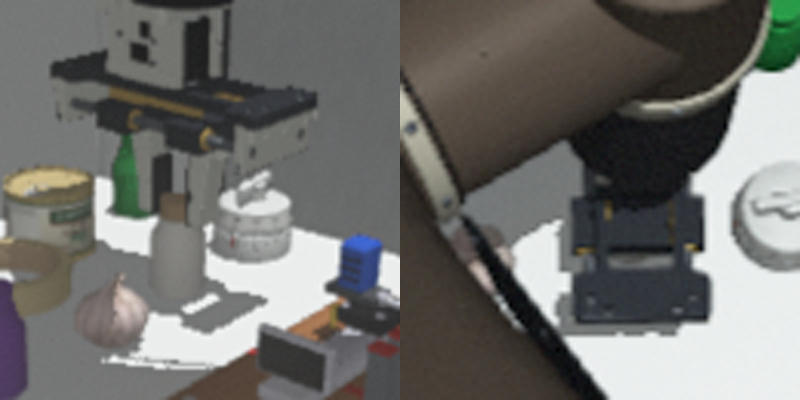

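The jar still stands at (178,250), but the fingers seem to be behind it at shoulder height. I'll check by projecting the fingertip points and measuring the cork again.

```bash
python3 - <<'E'
from h import *
b=grab('side');a=grab('top');s=arm.get_state()
p=s['eef_pos'];P=[[p[0],p[1],z] for z in(0,.02,.06,.075)]+[[p[0]+.0145,p[1],.02],[p[0]-.0145,p[1],.02]]
q=(proj(b,P)-[180,100])*400/130;print('side crop px',q.round(0).tolist(), arm.tip_reach)
h2=cv2.cvtColor(b['image'],cv2.COLOR_BGR2HSV)
m=cv2.inRange(h2,(3,70,50),(25,255,255));z=m*0;z[150:185,222:256]=m[150:185,222:256]
c=max(cv2.findContours(z,cv2.RETR_EXTERNAL,cv2.CHAIN_APPROX_NONE)[0],key=cv2.contourArea);x,y,w,h=cv2.boundingRect(c)
print('cork',x,y,w,h,((np.array([x+w/2,y+h/2])-[180,100])*400/130),onz(b,(x+w/2,y+h/2),.0675))
E
```

```text
side crop px [[176.0, 285.0], [176.0, 261.0], [177.0, 213.0], [177.0, 194.0], [161.0, 257.0], [192.0, 266.0]] 0.022
cork 237 169 1 1 [176.92307692 213.84615385] [0.66868794 0.11968751 0.0675    ]
```

```bash
python3 - <<'E'
from h import *
import pickle
a0,b0=pickle.load(open('f0.pkl','rb'));b=grab('side')
for n,f in(('old',b0),('new',b)):
    h2=cv2.cvtColor(f['image'],cv2.COLOR_BGR2HSV)
    m=cv2.inRange(h2,(2,60,30),(22,255,255));z=m*0;z[150:185,222:252]=m[150:185,222:252]
    n_,l,s,ce=cv2.connectedComponentsWithStats(z);i=1+np.argmax(s[1:,4]);print(n,s[i],ce[i])
g0=b0['image'][160:197,225:250];
r=cv2.matchTemplate(b['image'][140:220,205:275],g0,cv2.TM_CCOEFF_NORMED);_,v,_,loc=cv2.minMaxLoc(r);print(v,loc,'unmoved=(20,20)')
c=np.hstack([cv2.resize(f['image'][130:210,200:280],(400,400),interpolation=cv2.INTER_CUBIC) for f in(b0,b)])
cv2.imwrite('pics/s3.png',c)
o=[.6797,.1024];print('px per +y 10mm',proj(b,[[*o,.03],[o[0],o[1]+.01,.03],[o[0]+.01,o[1],.03],[*o,.04]]))
E
```

```text
old [232 163  12   8  75] [237.61333333 166.06666667]
new [232 163   8   8  55] [235.78181818 166.6       ]
0.6548181176185608 (20, 20) unmoved=(20,20)
px per +y 10mm [[237.66039047 181.04388139]
 [235.21311493 182.40566942]
 [234.20263064 180.03727146]
 [237.71815014 177.13780674]]
```

View pics/s3.png

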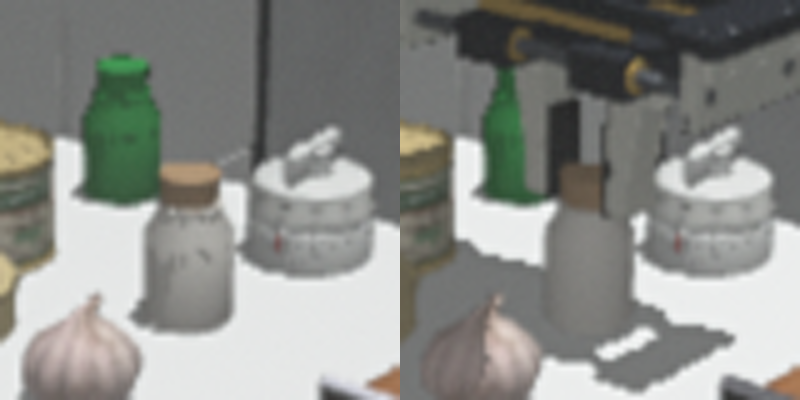

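The jar hasn't moved, and the right finger covers part of the cork at (600,185), so the fingers hold the cork (29 mm). That means the tips are higher than the reported z says. I'll measure the offset.

```bash
python3 - <<'E'
from h import *
b=grab('side');s=arm.get_state();p=s['eef_pos']
print(p,s['width'],s['q'],s['force'])
# near finger tip px; finger lies at x≈p-0.0145..-0.036, y≈p±.0095 ; solve z on ray at plane x=const
for nm,uv,xc in(('closed tip near',(243,172.5),p[0]-.025),('s1 near tip',(259,131.5),.678-.055),('s1 far tip',(221.5,124),.678+.055)):
    o,d=ray(b,uv);t=(xc-o[0])/d[0];print(nm,o+d*t)
print(proj(b,[[p[0]-.025,p[1],z] for z in(.02,.04,.06,.08)]))
E
```

```text
[0.68032527 0.10259678 0.04178973] 0.029570692217739857 [ 4.32192549e-01  5.14332818e-01 -1.50574861e-01 -1.56843122e-07
 -9.06034481e-01 -5.23205041e-01] [ 0.63094846 -0.88589114 -1.45085864]
closed tip near [0.65532527 0.11690089 0.06251428]
s1 near tip [0.623      0.1066679  0.16221936]
s1 far tip [0.733      0.09424279 0.15682815]
[[246.09546513 187.47853855]
 [246.28685406 179.6234035 ]
 [246.48164902 171.62847579]
 [246.67994174 163.48999022]]
```

The fingertips sit about 35 mm higher than the reported pose implies, both now and in the earlier frame. I'll treat reported z as biased by that amount, open, go 38 mm lower and grip the body.

{"fn": "apply_moves", "kwargs": {"commands": [[[-1, 0, 0, 0, 0], [-1, 0, 0, 0, 0], [-1, 0, 0, 0, 0], [-1, 0, 0, 0, 0], [-1, 0, 0, 0, 0], [-1, 0, 0, 0, 0], [-1, 0, 0, -0.06, 0], [-1, 0, 0, -0.06, 0], [-1, 0, 0, -0.04, 0], [-1, 0, 0, -0.03, 0], [-1, 0, 0, 0, 0]]]}}

```text
t: 5.45
eef_pos: [0.6795, 0.1023, 0.0022]
ee_rot: [3.139, -0.001, -1.662]
force: [-0.1, -0.0, -0.1]
width: 0.0877
gripper_force: 0.0
```

```bash
python3 - <<'E'
from h import *
b=grab('side');s=arm.get_state();print(s['eef_pos'],s['force'],s['width'])
cv2.imwrite('pics/s4.png',cv2.resize(b['image'][110:230,190:310],(600,600),interpolation=cv2.INTER_CUBIC))
E
```

```text
[0.68003606 0.1024431  0.00304022] [-1.12496853 -0.51528704  0.19148093] 0.08743373405841343
```

View pics/s4.png

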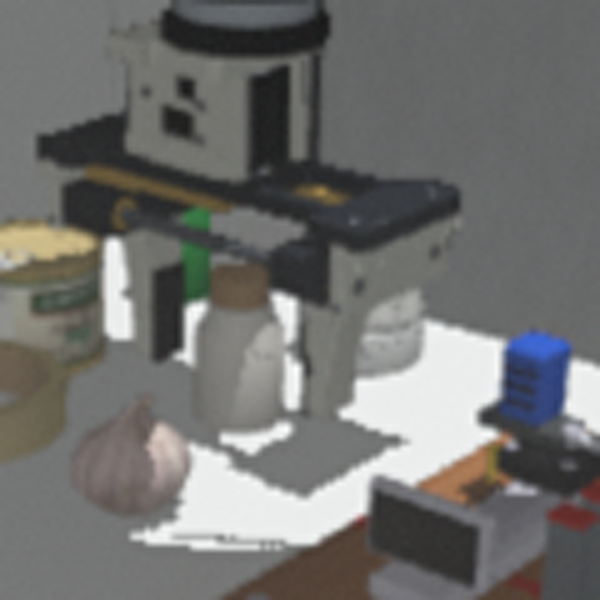

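The fingers now straddle the jar's body: tips at (330,415) and (165,358), jar base at (240,430). I'll close on it.

{"fn": "apply_moves", "kwargs": {"commands": [[[1, 0, 0, 0, 0], [1, 0, 0, 0, 0], [1, 0, 0, 0, 0], [1, 0, 0, 0, 0], [1, 0, 0, 0, 0], [1, 0, 0, 0, 0], [1, 0, 0, 0, 0], [1, 0, 0, 0, 0]]], "force": 25}}

```text
t: 6.3
eef_pos: [0.6804, 0.1026, 0.0039]
ee_rot: [-3.142, -0.0, -1.662]
force: [-0.1, 0.4, 0.5]
width: 0.042
gripper_force: 25.0
```

{"fn": "apply_moves", "kwargs": {"commands": [[[1, 0, 0, 0.1, 0], [1, 0, 0, 0.2, 0], [1, 0, 0, 0.2, 0], [1, 0, 0, 0.1, 0], [1, -0.1, 0.13, 0, 0], [1, -0.14, 0.18, 0, 0], [1, -0.14, 0.18, 0, 0], [1, -0.14, 0.18, 0, 0], [1, -0.14, 0.18, 0, 0], [1, -0.1, 0.13, 0, 0], [1, -0.055, 0.065, 0, 0], [1, 0, 0, 0, 0]]]}}

```text
t: 7.5
eef_pos: [0.516, 0.3131, 0.1238]
ee_rot: [3.141, 0.0, -1.659]
force: [0.6, 0.3, -1.8]
width: 0.0415
gripper_force: 25.0
```

{"fn": "apply_moves", "kwargs": {"commands": [[[1, 0, 0, 0, 0], [1, 0, 0, 0, 0]]]}}

```text
t: 7.7
eef_pos: [0.5179, 0.3108, 0.1237]
ee_rot: [3.141, -0.0, -1.663]
force: [-0.8, 0.7, -1.1]
width: 0.0415
gripper_force: 25.0
```

```bash
python3 - <<'E'
from h import *
b=grab('side');a=grab('top');s=arm.get_state();print(s['eef_pos'],s['ee_rot'],s['force'],s['width'])
import pickle;pickle.dump((a,b),open('f1.pkl','wb'))
print(proj(b,[[.517,.3118,.12],[.517,.3118,.195],[.517,.3118,.014]]),proj(a,[[.517,.3118,.195]]))
c=np.hstack([cv2.resize(b['image'][80:300,160:380],(400,400),interpolation=cv2.INTER_CUBIC),cv2.resize(a['image'][140:280,140:280],(400,400),interpolation=cv2.INTER_CUBIC)])
cv2.imwrite('pics/s5.png',c)
E
```

```text
[0.51796913 0.31065172 0.12368999] [ 3.14140973e+00 -3.32663424e-04 -1.66329351e+00] [ 0.30465547 -0.82133162 -1.72879754] 0.0416505044094839
[[246.37716786 194.71020729]
 [247.42685429 152.5255865 ]
 [245.04691269 248.17027681]] [[191.34672177 216.73617675]]
```

View pics/s5.png

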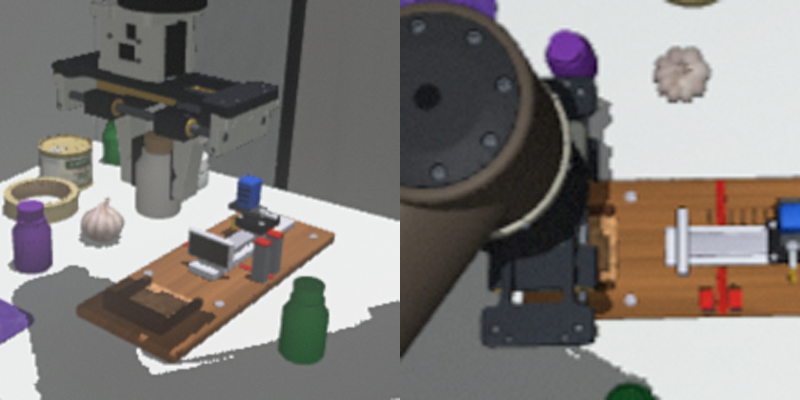

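The side crop shows the jar held upright, base at (158,217), lined up over the bay at (155,300). I'll lower it 105 mm.

{"fn": "apply_moves", "kwargs": {"commands": [[[1, -0.005, 0.005, -0.12, 0], [1, 0, 0, -0.14, 0], [1, 0, 0, -0.12, 0], [1, 0, 0, -0.08, 0], [1, 0, 0, -0.04, 0], [1, 0, 0, -0.02, 0], [1, 0, 0, 0, 0], [1, 0, 0, 0, 0]]]}}

```text
t: 8.6
eef_pos: [0.517, 0.313, 0.0207]
ee_rot: [-3.141, 0.001, -1.662]
force: [-0.7, 0.1, -2.0]
width: 0.0418
gripper_force: 25.0
```

```bash
python3 - <<'E'
from h import *
b=grab('side');s=arm.get_state();print(s['eef_pos'],s['force'],s['width'])
print(proj(b,[[.517,.3118,.014]]))
cv2.imwrite('pics/s6.png',cv2.resize(b['image'][170:290,180:320],(700,600),interpolation=cv2.INTER_CUBIC))
E
```

```text
[0.51697612 0.3130486  0.02085113] [ 0.29516979 -0.29044071 -1.41386546] 0.042087231817500376
[[245.04691269 248.17027681]]
```

View pics/s6.png

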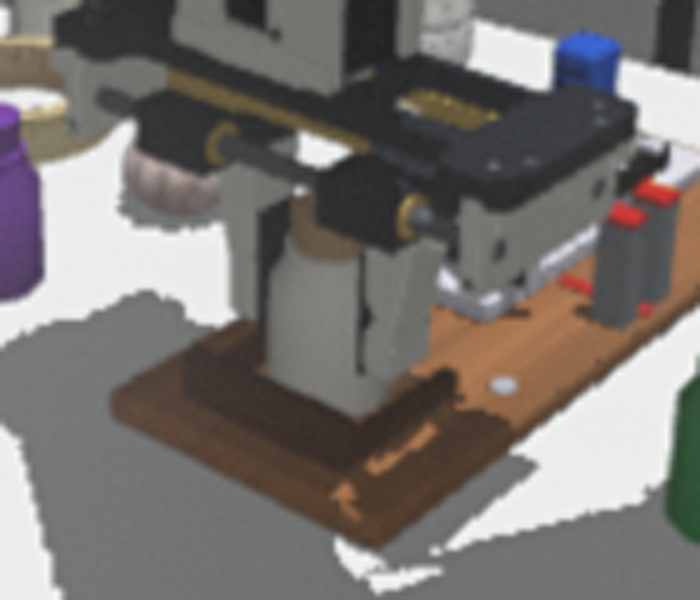

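The jar is inside the bay, between the curbs and short of the back stop. I'll lower it the last 3 mm onto the floor.

{"fn": "apply_moves", "kwargs": {"commands": [[[1, 0, -0.005, -0.008, 0], [1, 0, 0, -0.006, 0], [1, 0, 0, 0, 0], [1, 0, 0, 0, 0]]]}}

```text
t: 9.05
eef_pos: [0.5166, 0.3118, 0.0179]
ee_rot: [-3.141, 0.001, -1.661]
force: [-1.8, -1.1, 6.1]
width: 0.0415
gripper_force: 25.0
```

{"fn": "apply_moves", "kwargs": {"commands": [[[-1, 0, 0, 0, 0], [-1, 0, 0, 0, 0], [-1, 0, 0, 0, 0], [-1, 0, 0, 0, 0], [-1, 0, 0, 0, 0], [-1, 0, 0, 0, 0], [-1, 0, 0, 0.1, 0], [-1, 0, 0, 0.2, 0], [-1, 0, 0, 0.2, 0], [-1, 0, 0, 0.15, 0], [-1, 0, 0, 0, 0]]]}}

```text
t: 10.15
eef_pos: [0.5186, 0.3135, 0.1523]
ee_rot: [-3.136, 0.006, -1.661]
force: [-0.5, -0.6, 0.4]
width: 0.0878
gripper_force: 0.0
```

{"fn": "apply_moves", "kwargs": {"commands": [[[-1, 0, -0.079, 0, 0.0455], [-1, 0, -0.079, 0, 0.0455], [-1, 0, -0.079, 0, 0.0455], [-1, 0, -0.079, 0, 0.0455], [-1, 0, -0.079, 0, 0.0455], [-1, 0, -0.079, 0, 0.0455], [-1, 0, -0.079, 0, 0.0455], [-1, 0, -0.079, 0, 0.0455], [-1, 0, -0.079, 0, 0.0455], [-1, 0, -0.079, 0, 0.0455], [-1, -0.015, -0.079, 0, 0.0455], [-1, -0.008, -0.079, 0, 0]]]}}

```text
t: 11.35
eef_pos: [0.5113, 0.1212, 0.1465]
ee_rot: [3.141, 0.001, -0.087]
force: [-0.6, 0.1, 0.5]
width: 0.0879
gripper_force: 0.0
```

{"fn": "apply_moves", "kwargs": {"commands": [[[-1, 0, 0, 0, 0]]]}}

```text
t: 11.45
eef_pos: [0.5111, 0.1204, 0.1467]
ee_rot: [3.141, 0.001, -0.095]
force: [-0.4, 0.5, -0.1]
width: 0.0876
gripper_force: 0.0
```

```bash
python3 - <<'E'
from h import *
b=grab('side');s=arm.get_state();print(s['eef_pos'],s['ee_rot'],s['q'])
cv2.imwrite('pics/s7.png',cv2.resize(b['image'][70:270,170:370],(600,600),interpolation=cv2.INTER_CUBIC))
E
```

```text
[0.51157713 0.12117783 0.14690558] [ 3.14150448e+00  2.00785637e-04 -9.46678000e-02] [ 6.05978048e-01  1.66116306e-01 -4.04618480e-01 -7.37220878e-05
 -1.00027188e+00  8.70190309e-01]
```

View pics/s7.png

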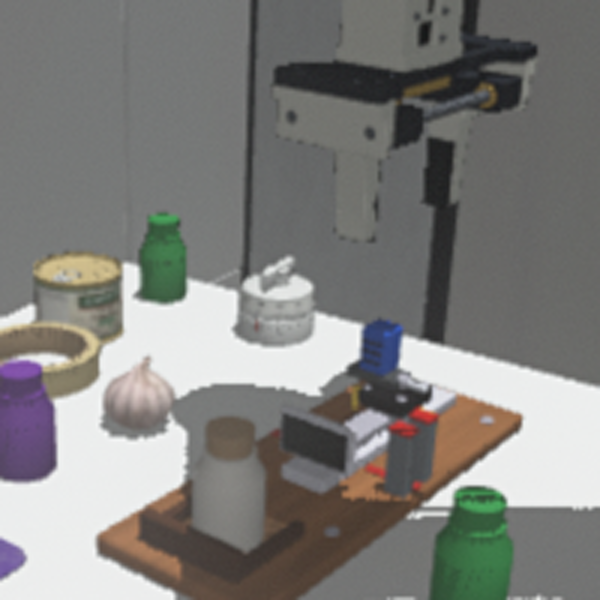

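The jar stands upright in the bay at (228,480), and the open gripper is above the knob (382,345). Viewing is used up, so the rest goes by numbers. First I'll check the tip height and the knob position.

```bash
cat > k.py <<'E'
from h import *
yaw=-.08895;C=np.array([.50705,.20072]);R=np.array([[np.cos(yaw),-np.sin(yaw)],[np.sin(yaw),np.cos(yaw)]])
def mask(f,lo,hi,box):
    h=cv2.cvtColor(f['image'],cv2.COLOR_BGR2HSV);m=cv2.inRange(h,lo,hi);z=m*0;x0,y0,x1,y1=box;z[y0:y1,x0:x1]=m[y0:y1,x0:x1];return z
def blob(m):
    n,l,s,c=cv2.connectedComponentsWithStats(m);i=1+np.argmax(s[1:,4]) if n>1 else 0;return s[i],c[i]
def tri(a,ua,b,ub):
    o1,d1=ray(a,ua);o2,d2=ray(b,ub);s=np.linalg.lstsq(np.c_[d1,-d2],o2-o1,rcond=None)[0];return (o1+d1*s[0]+o2+d2*s[1])/2
E
python3 - <<'E'
from k import *
b=grab('side');a=grab('top')
for uv,yc in(((288.3,150),.121+.055),((288.3,150),.121+.065)):
    o,d=ray(b,uv);print('tip',o+d*(yc-o[1])/d[1])
sb,cb=blob(mask(b,(105,120,40),(130,255,255),(270,160,330,215)));sa,ca=blob(mask(a,(105,120,40),(130,255,255),(225,195,310,245)))
print(sb,cb,sa,ca)
import pickle
_,b0=pickle.load(open('f0.pkl','rb'));s0,c0=blob(mask(b0,(105,120,40),(130,255,255),(270,160,330,215)));print('start',s0,c0)
h=(R@np.array([.014,-.076]))+C;print('expected knob centre',h,proj(b,[[*h,.0715]]))
E
```

```text
tip [0.51386818 0.176      0.16258607]
tip [0.50871674 0.186      0.16642977]
[290 177  14  18 131] [297.6870229  184.52671756] [     0      0    512    384 196608] [255.5 191.5]
start [292 176  12  19 127] [297.84251969 183.73228346]
expected knob centre [0.51424336 0.1237768 ] [[297.30634821 185.00280863]]
```

{"fn": "apply_moves", "kwargs": {"commands": [[[-1, 0.013, 0.013, -0.1, 0], [-1, 0, 0, -0.14, 0], [-1, 0, 0, -0.12, 0], [-1, 0, 0, -0.1, 0], [-1, 0, 0, -0.045, 0], [-1, 0, 0, 0, 0], [-1, 0, 0, 0, 0]]]}}

```text
t: 12.3
eef_pos: [0.515, 0.1251, 0.0467]
ee_rot: [-3.141, -0.001, -0.089]
force: [-0.2, 0.6, 0.6]
width: 0.0874
gripper_force: 0.0
```

{"fn": "apply_moves", "kwargs": {"commands": [[[1, 0, 0, 0, 0], [1, 0, 0, 0, 0], [1, 0, 0, 0, 0], [1, 0, 0, 0, 0], [1, 0, 0, 0, 0], [1, 0, 0, 0, 0], [1, 0, 0, 0, 0], [1, 0, 0, 0, 0], [1, 0, 0, 0, 0], [1, 0, 0, 0, 0], [1, 0, 0, 0, 0], [1, 0, 0, 0, 0]]], "force": 30}}

```text
t: 13.5
eef_pos: [0.5143, 0.1245, 0.046]
ee_rot: [3.141, 0.0, -0.089]
force: [-0.0, -1.2, -0.5]
width: 0.0237
gripper_force: 30.0
```

{"fn": "apply_moves", "kwargs": {"commands": [[[1, 0.003, 0.035, 0, 0], [1, 0.003, 0.035, 0, 0], [1, 0.003, 0.035, 0, 0], [1, 0.003, 0.035, 0, 0], [1, 0.004, 0.04, 0, 0], [1, 0.004, 0.04, 0, 0], [1, 0.004, 0.045, 0, 0], [1, 0.003, 0.035, 0, 0], [1, 0, 0, 0, 0], [1, 0, 0, 0, 0], [1, 0, 0, 0, 0]]]}}

```text
t: 14.6
eef_pos: [0.5197, 0.1846, 0.046]
ee_rot: [-3.141, 0.0, -0.089]
force: [0.3, -3.7, 1.7]
width: 0.024
gripper_force: 30.0
```

```bash
cat > chk.py <<'E'
from k import *
b=grab('side');a=grab('top');s=arm.get_state()
print('t',s['t'],'eef',s['eef_pos'].round(4),'rot',s['ee_rot'].round(3),'F',s['force'].round(1),'w',s['width'])
print('holder xy (mm)',(R.T@(s['eef_pos'][:2]-C)*1000).round(1))
ms=mask(b,(20,110,60),(36,255,255),(240,170,345,260))
n,l,st,c=cv2.connectedComponentsWithStats(ms)
for i in range(1,n):
    if st[i,4]>=2: print('yellow side',st[i],c[i].round(1))
mt=mask(a,(20,110,60),(36,255,255),(225,195,310,260))
n,l,st,c=cv2.connectedComponentsWithStats(mt)
for i in range(1,n):
    if st[i,4]>=2: print('yellow top',st[i],c[i].round(1))
sb,cb=blob(mask(b,(105,120,40),(130,255,255),(240,160,330,235)));print('knob side',sb,cb.round(1))
for x in(-.04,.04):
    p=R@np.array([x,-.015])+C;print('mark at x',x,'side',proj(b,[[*p,.016]]).round(1),'top',proj(a,[[*p,.016]]).round(1))
E
python3 chk.py
```

```text
t 14.7 eef [0.5196 0.1845 0.046 ] rot [-3.142  0.    -0.09 ] F [-1.5 -2.5  1.6] w 0.023688366749676792
holder xy (mm) [ 14.  -15.1]
yellow side [270 209   3   7  10] [270.9 212. ]
yellow side [294 217   2   1   2] [294.5 217. ]
yellow side [297 218   2   2   3] [297.7 218.3]
yellow top [252 235   1   4   4] [252.  236.5]
knob side [282 187   5  16  59] [284.2 194.2]
mark at x -0.04 side [[301.7 227.9]] top [[252.2 241.9]]
mark at x 0.04 side [[268.7 215.1]] top [[251.8 210.4]]
```

The pointers are on the mark: top-view column 252.0 against 252.05 for the red line. Next I'll slide the lever along holder -x, first half way.

{"fn": "apply_moves", "kwargs": {"commands": [[[1, -0.02, 0.002, 0, 0], [1, -0.02, 0.002, 0, 0], [1, -0.02, 0.002, 0, 0], [1, -0.02, 0.002, 0, 0], [1, 0, 0, 0, 0]]]}}

```text
t: 15.2
eef_pos: [0.5029, 0.1859, 0.046]
ee_rot: [3.141, 0.001, -0.089]
force: [-1.2, -3.7, 1.3]
width: 0.0239
gripper_force: 30.0
```

{"fn": "apply_moves", "kwargs": {"commands": [[[1, -0.015, 0.001, 0, 0], [1, -0.015, 0.001, 0, 0], [1, -0.015, 0.001, 0, 0], [1, 0, 0, 0, 0]]]}}

```text
t: 15.6
eef_pos: [0.4944, 0.1868, 0.046]
ee_rot: [3.142, 0.0, -0.089]
force: [0.5, -2.5, 0.7]
width: 0.0239
gripper_force: 30.0
```

```bash
python3 chk.py
```

```text
t 15.7 eef [0.4944 0.1868 0.046 ] rot [ 3.141e+00  1.000e-03 -8.900e-02] F [-2.  -3.2  0.7] w 0.023597420416545046
holder xy (mm) [-11.4 -15. ]
yellow side [270 209   3   7   9] [271.  211.9]
knob side [291 190   7  19  65] [294.9 198.4]
mark at x -0.04 side [[301.7 227.9]] top [[252.2 241.9]]
mark at x 0.04 side [[268.7 215.1]] top [[251.8 210.4]]
```

{"fn": "apply_moves", "kwargs": {"commands": [[[1, -0.01, 0.001, 0, 0], [1, -0.01, 0.001, 0, 0], [1, 0, 0, 0, 0], [1, 0, 0, 0, 0]]]}}

```text
t: 16.1
eef_pos: [0.4907, 0.1871, 0.046]
ee_rot: [3.141, 0.0, -0.089]
force: [0.4, -4.5, -0.2]
width: 0.024
gripper_force: 30.0
```

{"fn": "apply_moves", "kwargs": {"commands": [[[1, -0.005, 0, 0, 0], [1, 0, 0, 0, 0], [1, 0, 0, 0, 0]]]}}

```text
t: 16.4
eef_pos: [0.4899, 0.1872, 0.046]
ee_rot: [3.142, -0.0, -0.09]
force: [2.4, -4.8, -1.0]
width: 0.023
gripper_force: 30.0
```

```bash
python3 chk.py
```

```text
t 16.5 eef [0.4899 0.1872 0.046 ] rot [ 3.142 -0.    -0.09 ] F [ 1.4 -4.8 -1.2] w 0.023877882618659706
holder xy (mm) [-15.8 -15. ]
yellow side [270 209   3   7   9] [271.  211.9]
yellow side [294 217   2   1   2] [294.5 217. ]
knob side [293 191   7  18  66] [296.8 198.7]
mark at x -0.04 side [[301.7 227.9]] top [[252.2 241.9]]
mark at x 0.04 side [[268.7 215.1]] top [[251.8 210.4]]
```

{"fn": "apply_moves", "kwargs": {"commands": [[[1, -0.007, 0.001, 0, 0], [1, 0, 0, 0, 0], [1, 0, 0, 0, 0]]]}}

```text
t: 16.8
eef_pos: [0.4899, 0.1879, 0.0461]
ee_rot: [-3.141, -0.002, -0.089]
force: [8.9, -5.9, -6.9]
width: 0.0242
gripper_force: 30.0
```

{"fn": "apply_moves", "kwargs": {"commands": [[[1, -0.007, 0.001, 0, 0], [1, 0, 0, 0, 0], [1, 0, 0, 0, 0]]]}}

```text
t: 17.1
eef_pos: [0.4898, 0.1886, 0.0461]
ee_rot: [-3.14, -0.004, -0.089]
force: [14.5, -6.3, -12.4]
width: 0.024
gripper_force: 30.0
```

The lever is against its stop: force rises while x stays put. I'll ease the push and bring y back onto the mark.

{"fn": "apply_moves", "kwargs": {"commands": [[[1, 0.009, -0.006, 0, 0], [1, 0, 0, 0, 0], [1, 0, 0, 0, 0], [1, 0, 0, 0, 0]]]}}

```text
t: 17.5
eef_pos: [0.4898, 0.1867, 0.046]
ee_rot: [-3.141, -0.001, -0.089]
force: [6.8, -4.7, -5.7]
width: 0.024
gripper_force: 30.0
```

```bash
python3 chk.py; python3 - <<'E'
from k import *
import pickle
_,b0=pickle.load(open('f0.pkl','rb'));b=grab('side')
g=cv2.absdiff(b['image'],b0['image']).max(2)
print('garlic/timer diff',[ (g[y0:y1,x0:x1]>60).mean().round(3) for x0,y0,x1,y1 in((204,190,228,213),(250,160,275,184))])
s,c=blob(mask(b,(3,70,40),(25,255,255),(225,195,265,228)));print('jar cork px',s,c.round(1),'expected',proj(b,[[.517,.312,.0815]]).round(1))
E
```

```text
t 17.6 eef [0.4898 0.1867 0.0461] rot [-3.141e+00 -1.000e-03 -8.900e-02] F [ 7.2 -4.9 -6.4] w 0.023455329283086104
holder xy (mm) [-15.9 -15.5]
yellow side [271 209   2   7   8] [271.1 211.6]
yellow side [297 218   2   1   2] [297.5 218. ]
knob side [293 191   7  18  62] [297.1 199.1]
mark at x -0.04 side [[301.7 227.9]] top [[252.2 241.9]]
mark at x 0.04 side [[268.7 215.1]] top [[251.8 210.4]]
garlic/timer diff [np.float64(0.013), np.float64(0.377)]
jar cork px [239 210   9   7  48] [243.3 212.9] expected [[245.8 214.9]]
```

The leg reads -15.5 mm against the mark at -15. The lever is on its stop, and the jar's cork sits where expected over the bay. The timer patch is hidden by the gripper in this view, and nothing has been near it. I'm handing in.

```bash
python3 -c "
from station import arm
print(arm.job_done())"
```

```text
the job is handed in; nothing more can be done
None
```

The job is handed in: the jar stands released in the bay, the leg is held about 0.5 mm from its mark by reported pose, and the cam lever is closed against its stop with the knob still gripped; the garlic image is nearly unchanged, but the timer was hidden in the last view, so I couldn't confirm it.

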